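# Nest the tapered filter sleeve loosely in its stand

## Task

Put the filter adapter set together: pick up the slimmer, orange tapered sleeve and lower it, narrow end down, into the grey tapered collar on the little stand, as deep as it goes under its own weight. Leave it upright and loose: do not press or drop it in, or the collar is pushed down in its ring and the sleeves jam. Leave the wider green sleeve where it stands.

Things in the scene. Friction and masses are not known exactly. Their poses are not given: they have to be found in the camera images.
- sleeve_orange: Orange tapered plastic sleeve to be nested, 88 mm tall, open at both ends, standing on its narrow end. Outside diameter 36 mm at the foot, 50 mm at 40 mm height, then a straight 50 mm cylinder to the top: grip there, fingertips at least 47 mm above the foot so that they clear the collar. Wall 5 mm, 0.06 to 0.13 kg. Origin: centre of the foot; z to the wide end.
- sleeve_green: Green tapered plastic sleeve of the same form, 88 mm tall, but 50 mm in diameter at the foot and 64 mm at the top: too wide for the collar. Stays where it is. Origin: centre of its foot, z up.
- collar_mouth (a point): Centre of the grey tapered collar's top rim, 74 mm above the bench, z up. Collar 44 mm tall, rim 70 mm across, on a fixed stand with a 92 mm round foot. Bore: 62 mm at the rim, 47 mm from 8 mm down, narrowing with the orange sleeve's taper to 35 mm at the open bottom. The orange sleeve, resting loosely, has its foot about 39 mm below the rim.
- collar (a joint): How far the collar has been pushed down in its ring, in m: 0 at the start, at most 0.012. The collar holds still under the sleeve's weight, slides down stiffly when pressed with more than about 9 N and stays down: then the sleeves are jammed.
There are look-alikes about, which are no part of the job. Of the things that look like the part that bears collar_mouth, the larger one is meant.

How it is judged:
By the outcome, as a careful person would: the job done as asked, in the order asked, and still so for the second after the job is handed in, with the robot touching nothing.
It also fails if it takes over 42 s, if anything falls off the work surface, if the arm or the gripper's body presses on something with over 40 N, if the wrist force passes 120 N, or if a joint passes its speed limit or range.

## Robot

A 7-joint arm with a two-finger parallel gripper is mounted at the origin on the work surface; the furniture and walls round the work are solid. World frame = base frame: x ahead of the robot, y to its left, z up, the work surface at z = 0. Lengths are in m, angles in rad, forces in N, time in s.
With the tool pointing down it reaches from about 0.4 to 0.75 m from the base axis. Payload 19.5 kg.
Tool frame: the origin (TCP) lies at the very end of the fingers, on their centre line; the grasp point (between the pads) lies 19 mm behind it; z points along the fingers, x is the direction in which the jaws open and shut, and the axes are right-handed (so a half turn about z gives the same grasp; the last joint's range is limited). The gripper opens to 85 mm and grips with 20 to 120 N. Pads are 22 mm wide; open, the fingers measure 114 mm over their backs; the gripper's body (76 mm by 85 mm) begins 54 mm behind the grasp point. The pads swing forward as they close: fully open they stand 13 mm farther back than shut.
Start: joints at [-1.363, 0.707, -0.028, 1.485, 0.022, 0.951, -0.075], TCP at [0.142, 0.557, 0.231] pointing down, gripper open.
Joint ranges: [-2.71, 2.71], [-0.32, 2.16], [-1.57, 1.52], [0, 2.45], [-1.46, 4.6], [0, 2.02], [-2.83, 2.83]. Speed limits (rad/s): [1.89, 1.89, 2.57, 2.57, 3.01, 3.01, 3.01].

## Interface

Orientations are given as a rotation vector (axis times angle).
In Python, from rig import ctrl, optics gives the robot as it stands. Calls block until the motion is done:
- ctrl.move_pose(position, orientation): joint-space move of the TCP to a pose.
- ctrl.move_l(position, orientation=None, v=0.15): straight line of the TCP; orientation=None keeps the orientation; v is the mean speed in m/s.
- ctrl.set_joints(angles): joint-space move.
- ctrl.gripper_to(opening, strength=None): opening from 0.0 (shut) to 1.0 (fully open); strength is the grip in N (None keeps the last); returns when the fingers have stopped.
- ctrl.hold(seconds).
- ctrl.solve_ik(position, orientation): joint angles nearest the present ones, or None.
- optics.snapshot(name): name is "scene" or "top"; returns a dict with "pixels" (400x640x3 uint8, red, green, blue), "z_map" (400x640 float32, m along the optical axis (not along the pixel's ray), 0 where there is no reading), "intrinsics" (3x3 intrinsics, pixels), "distortion" ([k1, k2, p1, p2, k3] as OpenCV has them; the pictures are not rectified), "extrinsics" (4x4, takes a point from world to camera coordinates). Camera axes: x right, y down, z forward; pixel columns grow to the right and rows downward; lengths in m; the calibration is good to about 2 mm. A picture is of the moment at which its call begins.
A pose or a line that the arm cannot do raises ctrl.IKError and nothing moves.
- ctrl.close_job(): hands the job in, once; it reports no verdict.
Readings, each from a call of its own:
- ctrl.read_clock(): time.
- ctrl.read_joint_positions(): joint angles.
- ctrl.read_joint_velocities(): joint speeds.
- ctrl.read_joint_torque(): joint torques, N m.
- ctrl.read_tool_pos(): TCP position.
- ctrl.read_tcp_rot(): TCP orientation.
- ctrl.read_ft_force(): force on the tool from outside, world axes, zero at the start.
- ctrl.read_torque(): the same for the moment, N m.
- ctrl.read_opening(): opening from 0.0 (shut) to 1.0 (fully open).
Only numpy, scipy, OpenCV 4.12 (cv2) and the standard library are available. Lean on these libraries where they do the work, as an engineer would, in place of code of your own. Each camera call takes 0.05 s, during which the arm holds its last target.

## Working session

There is one attempt and no reset: what is moved stays moved. The work goes in short steps, each a Python script; the robot and the scene stay as the last script left them, time stands still between calls to the robot, and variables do not carry over. Pictures are saved under pics/ and viewed, and the job is handed in when it is done.

```bash
ls; mkdir -p pics
python3 - <<'E'
from rig import ctrl, optics
import cv2,numpy as np
for n in("scene","top"):
    s=optics.snapshot(n); np.savez(f"{n}0.npz",**s)
    cv2.imwrite(f"pics/{n}0.png",s["pixels"][:,:,::-1])
    print(n,s["intrinsics"],s["distortion"],s["extrinsics"],(s["z_map"]>0).mean())
print(ctrl.read_clock(),ctrl.read_tool_pos(),ctrl.read_tcp_rot(),ctrl.read_ft_force())
E
```

```text
pics
scene [[497.13014532   0.         314.63361903]
 [  0.         497.13014532 201.61830929]
 [  0.           0.           1.        ]] [-0.05273943  0.          0.          0.          0.        ] [[-0.99386178  0.11013414 -0.01045102  0.40982104]
 [ 0.09336294  0.78431938 -0.61329151 -0.05400364]
 [-0.0593474  -0.61050273 -0.7897875   1.1128908 ]
 [ 0.          0.          0.          1.        ]] 0.9960078125
top [[362.44866109   0.         316.56824307]
 [  0.         362.44866109 206.41967009]
 [  0.           0.           1.        ]] [-0.01708516  0.          0.          0.          0.        ] [[ 0.0023613  -0.99998648 -0.00463373  0.08747237]
 [-0.98772553 -0.00160859 -0.15619119  0.39982343]
 [ 0.15618162  0.00494567 -0.98771597  0.85189921]
 [ 0.          0.          0.          1.        ]] 0.99628515625
0.1 [0.14208965 0.55696009 0.23090154] [ 2.48043848e+00  1.92704338e+00 -1.05493382e-03] [ 0.15034678  0.09805917 -0.27043467]
```

View pics/scene0.png

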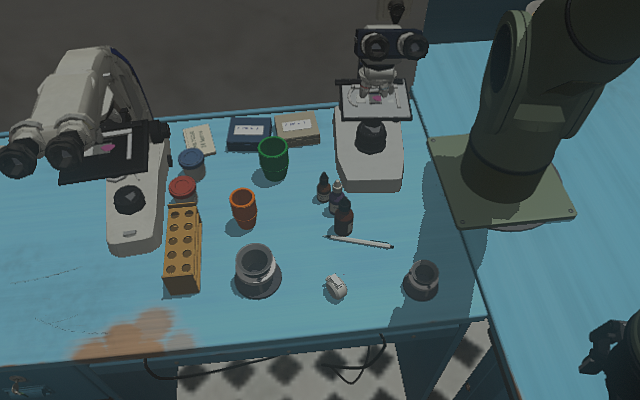

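View pics/top0.png

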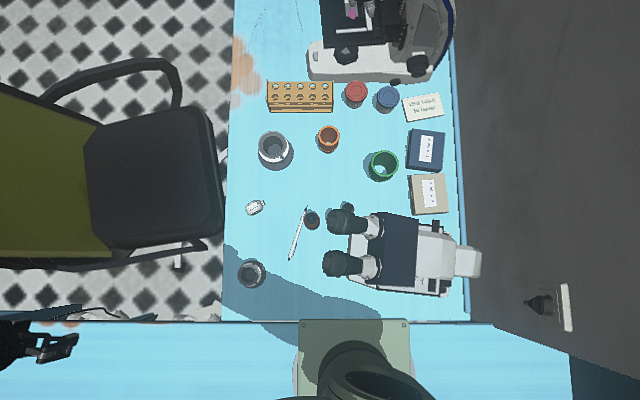

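The scene view shows the orange sleeve at (243,207), green at (273,158), the large grey collar at (256,265), and a small look-alike collar at (423,278). In the top view, orange is at (328,138), the collar at (274,149), and the microscope sits beyond green. Next I'll measure the rims.

```bash
cat > h.py <<'E'
import numpy as np,cv2
def cloud(s):
    K,d,E=s["intrinsics"],s["distortion"],s["extrinsics"]
    v,u=np.mgrid[0:400,0:640]
    p=cv2.undistortPoints(np.stack([u,v],-1).reshape(-1,1,2).astype(float),K,d).reshape(400,640,2)
    z=s["z_map"].astype(float)
    c=np.concatenate([p*z[...,None],z[...,None]],-1)
    return (c-E[:3,3])@E[:3,:3]
def rays(s,uv,h):
    K,d,E=s["intrinsics"],s["distortion"],s["extrinsics"]
    p=cv2.undistortPoints(np.asarray(uv,float).reshape(-1,1,2),K,d).reshape(-1,2)
    D=np.c_[p,np.ones(len(p))]@E[:3,:3]; o=-E[:3,:3].T@E[:3,3]
    return o+D*((h-o[2])/D[:,2])[:,None]
def circ(xy):
    A=np.c_[2*xy,np.ones(len(xy))]
    s=np.linalg.lstsq(A,(xy**2).sum(1),rcond=None)[0]
    r=np.sqrt(s[2]+s[0]**2+s[1]**2); e=np.hypot(*(xy-s[:2]).T)-r
    return s[:2],r,e.std()
E
python3 - <<'E'
from h import *
for n,rois in (("scene",dict(o=(225,180,262,232),c=(230,238,285,300),g=(250,128,295,185),small=(400,255,445,302))),("top",dict(o=(314,122,343,156),c=(254,126,296,172),g=(365,145,402,185),small=(232,255,268,290)))):
    s=np.load(n+"0.npz"); P=cloud(s)
    for k,(a,b,c,d) in rois.items():
        q=P[b:d,a:c].reshape(-1,3); 
        q=q[s["z_map"][b:d,a:c].ravel()>0]
        zt=np.percentile(q[:,2],[1,50,97,99.5]); H={'o':.088,'g':.088,'c':.074,'small':zt[2]}[k]
        t=q[abs(q[:,2]-H)<.004]
        # rim plane points
        print(n,k,zt.round(4),len(t), t[:,:2].min(0).round(4),t[:,:2].max(0).round(4),((t[:,:2].min(0)+t[:,:2].max(0))/2).round(4), circ(t[:,:2]))
    a,b,c,d={'scene':(170,120,300,310),'top':(225,70,470,320)}[n]
    cv2.imwrite(f"pics/{n}0z.png",cv2.resize(s["pixels"][b:d,a:c,::-1],None,fx=3,fy=3,interpolation=cv2.INTER_CUBIC)[:600,:800])
E
```

```text
scene o [-0.0016  0.0041  0.0897  0.0914] 200 [0.5378 0.0352] [0.5872 0.0855] [0.5625 0.0603] (array([0.56233631, 0.06087525]), np.float64(0.02261333961086706), np.float64(0.0017081415763820012))
scene c [-0.0014  0.0093  0.0753  0.0771] 421 [0.5109 0.16  ] [0.579  0.2279] [0.545  0.1939] (array([0.54467965, 0.19449513]), np.float64(0.030202266398387242), np.float64(0.0027576898490841175))
scene g [-0.001   0.0333  0.0897  0.0917] 229 [ 0.4626 -0.1021] [ 0.5271 -0.037 ] [ 0.4948 -0.0696] (array([ 0.49466932, -0.06939779]), np.float64(0.029356444210902354), np.float64(0.0018847353926856397))
scene small [-0.0015  0.0065  0.0562  0.058 ] 238 [0.2118 0.2217] [0.2623 0.2716] [0.2371 0.2467] (array([0.23703182, 0.24674699]), np.float64(0.02237510616189751), np.float64(0.002100022297650769))
top o [-0.0041  0.0021  0.088   0.0893] 132 [0.536  0.0353] [0.5845 0.085 ] [0.5603 0.0602] (array([0.56072799, 0.06065012]), np.float64(0.022632681138269044), np.float64(0.0016166596288301515))
top c [-0.004   0.0063  0.073   0.0748] 193 [0.5112 0.1615] [0.5774 0.2287] [0.5443 0.1951] (array([0.54371278, 0.19514553]), np.float64(0.031186328934967734), np.float64(0.0020729534170456387))
top g [-0.004   0.0011  0.0877  0.0892] 180 [ 0.4623 -0.1017] [ 0.5257 -0.0383] [ 0.494 -0.07 ] (array([ 0.49305776, -0.06970282]), np.float64(0.029555332266549147), np.float64(0.0016296054752803588))
top small [-0.0042  0.0019  0.0536  0.0551] 166 [0.2126 0.2231] [0.2606 0.2727] [0.2366 0.2479] (array([0.23656911, 0.24725937]), np.float64(0.02238770815135223), np.float64(0.0019942488263546463))
```

View pics/top0z.png

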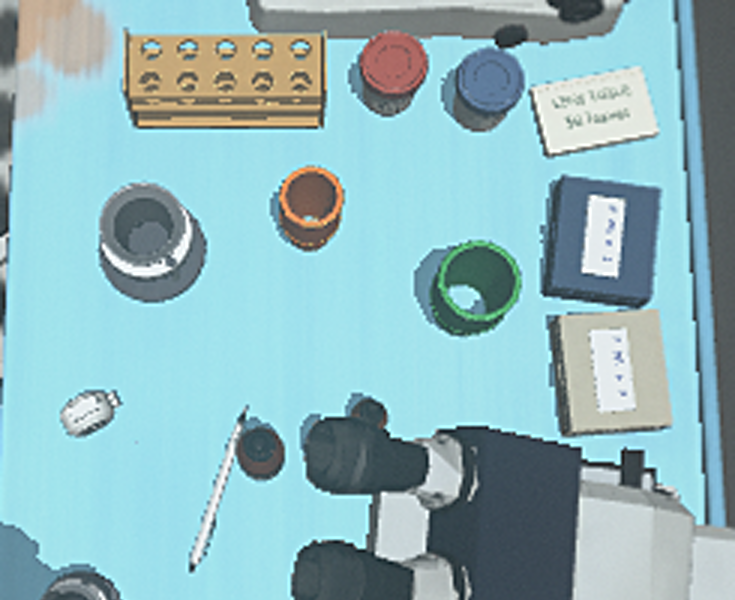

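View pics/scene0z.png

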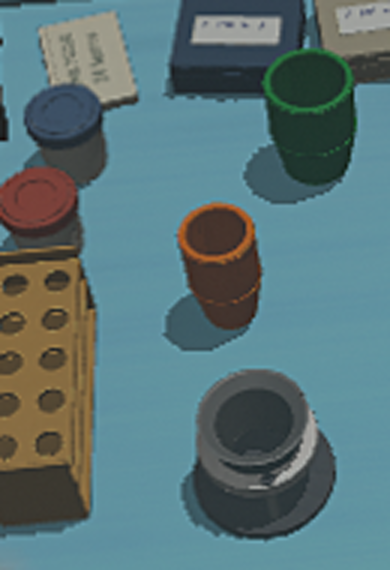

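Run:
```python
from h import *
from rig import ctrl
s=np.load("top0.npz"); P=cloud(s)
print("x rows / y cols max height (cm)")
Q=np.concatenate([cloud(np.load(n+"0.npz")).reshape(-1,3) for n in("top","scene")])
xs=np.arange(.2,.8,.05); ys=np.arange(-.3,.4,.05)
print("      ",*[f"{y:5.2f}" for y in ys])
for x in xs:
    r=[]
    for y in ys:
        m=(Q[:,0]>=x)&(Q[:,0]<x+.05)&(Q[:,1]>=y)&(Q[:,1]<y+.05)&(Q[:,2]<.6)
        r.append(f"{100*np.percentile(Q[m,2],98):5.1f}" if m.sum()>3 else "    -")
    print(f"{x:5.2f} ",*r)
from scipy.spatial.transform import Rotation as R
for a in (0,45,90,135,180,225,270,315):
    # tool x at angle a in world, z down
    c,s_=np.cos(np.radians(a)),np.sin(np.radians(a))
    M=np.array([[c,s_,0],[s_,-c,0],[0,0,-1]])
    rv=R.from_matrix(M).as_rotvec()
    for p in ([.5615,.0605,.055],[.5445,.1945,.16]):
        q=ctrl.solve_ik(p,rv); print(a,None if q is None else np.round(q,2))
```

```text
x rows / y cols max height (cm)
       -0.30 -0.25 -0.20 -0.15 -0.10 -0.05 -0.00  0.05  0.10  0.15  0.20  0.25  0.30  0.35
 0.20    1.5  24.0  26.3  33.5  36.1  38.9  39.7  41.6   0.4   0.4   5.6   5.6   0.4     -
 0.25      -  24.6  26.4  34.1  36.3  39.0  41.3  42.4   0.6   0.9   5.5   5.4   0.4     -
 0.30    1.8   8.6  18.4  33.5  36.6  39.3  42.0  42.4   4.1   0.4   0.4   0.4   0.4     -
 0.35    1.8   3.5   3.6   3.4   4.5  11.5   9.6   9.8  10.3   0.4   5.1   4.3   0.3     -
 0.40    1.8   3.6   3.7   3.3   0.5   0.5   5.9   0.4   0.5   0.4   5.1   3.8   0.3     -
 0.45    1.9   3.6   3.7   8.4   9.1   8.8   0.5   0.5   0.4   0.5   0.4   0.4   0.3     -
 0.50    1.8   3.6   3.7   3.5   9.0   8.8   8.7   8.9   0.4   7.6   7.6   0.4   0.3     -
 0.55    1.8   3.7   3.7   3.0   0.4   0.4   9.0   9.0   0.4   7.6   7.5   0.4   0.4     -
 0.60    1.9   1.3   1.6   1.2   5.8   0.4   0.4   0.4   0.4   0.4   0.4   0.4   0.4     -
 0.65    1.7   1.5   1.5   6.3   6.4   6.3   7.3   6.6   6.6   6.5   7.2   0.4   0.4     -
 0.70    1.7   2.6  10.2   9.6  20.6  21.6  21.1  37.6  39.8  41.0 
[... 265 characters left out ...]
1  0.19  1.57 -0.2   0.78 -0.22]
45 [-0.13  0.95 -0.07  1.69  0.12  0.51  0.51]
45 [-0.39  0.8  -0.01  1.56  0.01  0.78  0.38]
90 [-0.03  0.95 -0.27  1.68  0.42  0.56  1.03]
90 [-0.29  0.8  -0.21  1.56  0.21  0.8   0.98]
135 [ 0.08  0.98 -0.49  1.68  0.69  0.66  1.57]
135 [-0.19  0.82 -0.41  1.56  0.4   0.85  1.6 ]
180 [ 0.17  1.02 -0.67  1.68  0.87  0.77  2.21]
180 [-0.08  0.86 -0.65  1.55  0.61  0.94  2.21]
225 [-0.61  1.23  1.07  1.7  -1.25  1.06 -1.44]
225 [-0.88  1.16  1.3   1.58 -1.14  1.32 -1.77]
270 [-0.41  1.01  0.51  1.69 -0.76  0.64 -1.04]
270 [-0.7   0.89  0.65  1.57 -0.65  0.9  -1.39]
315 [-0.31  0.97  0.3   1.69 -0.48  0.55 -0.51]
315 [-0.58  0.84  0.38  1.57 -0.39  0.81 -0.83]
```

```bash
python3 - <<'E'
from h import *
Q=np.concatenate([cloud(np.load(n+"0.npz")).reshape(-1,3) for n in("top","scene")])
xs=np.arange(.08,.42,.02); ys=np.arange(-.2,.22,.02)
print("      ",*[f"{y:4.2f}"[-4:] for y in ys])
for x in xs:
    r=[]
    for y in ys:
        m=(Q[:,0]>=x)&(Q[:,0]<x+.02)&(Q[:,1]>=y)&(Q[:,1]<y+.02)&(Q[:,2]<1)
        r.append(f"{100*np.percentile(Q[m,2],95):4.0f}" if m.sum()>1 else "   -")
    print(f"{x:5.2f} ",*r)
E
cat > fit.py <<'E'
import numpy as np
from rig import ctrl
from scipy.optimize import least_squares
from scipy.spatial.transform import Rotation as R
rng=np.random.default_rng(0); S=[]
S.append((ctrl.read_joint_positions(),ctrl.read_tool_pos(),ctrl.read_tcp_rot()))
while len(S)<60:
    p=[rng.uniform(.3,.6),rng.uniform(-.2,.5),rng.uniform(.05,.4)]
    rv=(R.from_euler('z',rng.uniform(-3,3))*R.from_euler('x',np.pi+rng.normal()*.3)*R.from_euler('y',rng.normal()*.3)).as_rotvec()
    q=ctrl.solve_ik(p,rv)
    if q is not None: S.append((q,p,rv))
Qs=np.array([s[0] for s in S]);Ps=np.array([s[1] for s in S]);Rs=R.from_rotvec([s[2] for s in S])
ax='zyzyzyz'
def fk(par,Q,full=False):
    # R0, then translation t_i, rotation sgn about axis
    Q=np.atleast_2d(Q); n=len(Q)
    Rm=R.from_rotvec(np.tile(par[0:3],(n,1))); p=np.tile(par[3:6],(n,1)); pts=[p]
    for i in range(7):
        Rm=Rm*R.from_rotvec(Q[:,i:i+1]*np.eye(3)['xyz'.index(ax[i])])
        t=np.tile(par[6+3*i:9+3*i],(n,1)); p=p+Rm.apply(t); pts.append(p)
    Rm=Rm*R.from_rotvec(par[27:30])
    return (p,Rm,pts)
if __name__=="__main__":
    def res(x):
        p,Rm,_=fk(x,Qs); return np.r_[(p-Ps).ravel()*5,((Rm.inv()*Rs).as_rotvec()).ravel(),.001*x[6:27]]
    best=None
    for f in (0,1):
      for yaw in (0,1.57,3.1,-1.57):
       for base in ([0,0,yaw],[np.pi*np.cos(yaw/2),np.pi*np.sin(yaw/2),0]):
        x0=np.zeros(30); x0[:3]=base; x0[5]=.34 ; x0[12+2]=.3;x0[18+2]=.3;x0[26]=.3
        r=least_squares(res,x0,max_nfev=300)
        if best is None or r.cost<best.cost: best=r
    p,Rm,_=fk(best.x,Qs); print(best.cost,abs(p-Ps).max()); print(best.x.round(4)); np.save("kin.npy",best.x)
E
python3 fit.py
```

```text
0.20 0.18 0.16 0.14 0.12 0.10 0.08 0.06 0.04 0.02 0.00 0.02 0.04 0.06 0.08 0.10 0.12 0.14 0.16 0.18 0.20
 0.08     0   -0   -0    2    2    2    2    2   20   35   37   38   37   46   49   49   50   48   48   50   52
 0.10    -0   -0   -0    2    2    2    2    2    2    2    2    2    2    2    2    2    2   52   53   55   56
 0.12     0    0    0    1    2    1    2    2    2    2    1    2    1    2    2    2    1    0    0    0    0
 0.14     0    0    1    0    0    0    0    0    0    0    0    0    0    0    0    0    0    0    0    0    0
 0.16     0    0    0    0    0    0    0    0    0    0    0    0    0    0    0    0    0    0    0    0    0
 0.18     9    3   17    4    0    0    0    0    0    0    0    0    0    0    0    0    0    0    0    0    0
 0.20    10    4   18   18   18   18   18   18   17    4    0    0    0    0    0    0    0    0    0    0    0
 0.22    25   25   18   31   32   20   18   37   38   39   38    0    0    0    0    0    0    0    0    0    1
 0.24    26   26   26   32   34   34   35   37   38   39   39   40   42   42    0    0    0    0   
[... 612 characters left out ...]
 1    0    0    1    -    -   10    5   11   10    1    0    0    0    0
 0.38     4    3    3    0    0    0    0    0    0    0    8    7    7    3    5    5    1    0    0    0    0
 0.40     4    4    3    0    0    1    0    0    0    0    7    4    0    0    0    0    0    0    0    0    0
22.91717352321161 0.18088216145451858
[ 3.1993e+00 -1.1880e-01  1.6490e-01  2.4100e-02  1.0200e-02  8.1900e-02
  7.3600e-01  7.2400e-02  7.6800e-02 -4.3710e-01 -7.1500e-02 -3.3900e-02
  1.0000e-04  4.2000e-03 -7.0600e-02 -1.7800e-02 -4.4500e-02  6.5500e-02
  1.8980e-01  1.5200e-02 -1.3100e-02 -2.5620e-01  2.5000e-03  1.4650e-01
  3.9000e-03  3.0000e-03  1.0060e-01 -1.2340e-01  3.0865e+00 -1.1550e-01]
```

```bash
python3 - <<'E'
s=open('fit.py').read()
s=s.replace("def fk(par,Q,full=False):","SG=np.array([-1,1,1,1,1,1,1.])\ndef fk(par,Q,SG=None):\n    SG=globals()['SG'] if SG is None else SG\n    Q=np.atleast_2d(Q)*SG")
i=s.index("    best=None")
s=s[:i]+'''    import itertools
    best=None
    for sg in itertools.product([-1,1],[1],[1,-1],[1],[1,-1],[1],[1,-1]):
      SG=np.array(sg,float)
      x0=np.zeros(30);x0[5]=.34;x0[14]=.45;x0[20]=.35;x0[26]=.34;x0[29]=.1
      r=least_squares(res,x0,max_nfev=100); print(sg,r.cost)
      if best is None or r.cost<best.cost: best=r;bs=SG
    SG=bs
    p,Rm,_=fk(best.x,Qs); print(best.cost,abs(p-Ps).max(),SG); print(best.x.round(4)); np.save("kin.npy",np.r_[best.x,SG])
'''
open('fit.py','w').write(s)
E
python3 fit.py
```

```text
(-1, 1, 1, 1, 1, 1, 1) 90.58000278288597
(-1, 1, 1, 1, 1, 1, -1) 95.04867768314382
(-1, 1, 1, 1, -1, 1, 1) 77.82942558156734
(-1, 1, 1, 1, -1, 1, -1) 61.983927159909086
(-1, 1, -1, 1, 1, 1, 1) 86.60770284605672
(-1, 1, -1, 1, 1, 1, -1) 42.066404524973876
(-1, 1, -1, 1, -1, 1, 1) 94.61551620997082
(-1, 1, -1, 1, -1, 1, -1) 1.1288746440875196e-07
(1, 1, 1, 1, 1, 1, 1) 113.86306422875148
(1, 1, 1, 1, 1, 1, -1) 79.34849684821454
(1, 1, 1, 1, -1, 1, 1) 128.6453903888996
(1, 1, 1, 1, -1, 1, -1) 69.85807915032234
(1, 1, -1, 1, 1, 1, 1) 111.64249183918061
(1, 1, -1, 1, 1, 1, -1) 56.191171152234695
(1, 1, -1, 1, -1, 1, 1) 97.72262500868396
(1, 1, -1, 1, -1, 1, -1) 49.404025985930865
1.1288746440875196e-07 2.6592512081258235e-09 [-1.  1. -1.  1. -1.  1. -1.]
[-0.0000e+00  0.0000e+00 -0.0000e+00  0.0000e+00  0.0000e+00  3.1300e-01
  0.0000e+00 -5.0000e-03 -0.0000e+00 -0.0000e+00 -5.0000e-03  2.6050e-01
  0.0000e+00 -1.0800e-02  2.6050e-01 -0.0000e+00 -1.0800e-02  1.4500e-01
  0.0000e+00 -2.0000e-04  1.4500e-01 -0.0000e+00 -2.0000e-04  1.5450e-01
 -0.0000e+00 -0.0000e+00  1.5450e-01 -0.0000e+00 -0.0000e+00  3.1416e+00]
```

```bash
cat > plan.py <<'E'
from h import *
import fit
from scipy.spatial.transform import Rotation as R
from scipy.optimize import least_squares
k=np.load("kin.npy"); par,SG=k[:30],k[30:]
def fk(q): return fit.fk(par,q,SG)
def segd(P,a,b):
    t=np.clip(((P-a)@(b-a))/((b-a)@(b-a)),0,1); return np.linalg.norm(P-a-t[:,None]*(b-a),axis=1),t
def joints(q):
    p,Rm,pts=fk(q); return pts[1][0],pts[3][0],pts[5][0],p[0]
lo=np.array([-2.71,-.32,-1.57,0,-1.46,0,-2.83]);hi=np.array([2.71,2.16,1.52,2.45,4.6,2.02,2.83])
def rot(a):
    c,s=np.cos(a),np.sin(a); return R.from_matrix([[c,s,0],[s,-c,0],[0,0,-1]])
def ik(pos,a,q3,q0):
    "IK with joint 3 fixed"
    T=rot(a)
    def f(x):
        q=np.insert(x,2,q3); p,Rm,_=fk(q); return np.r_[(p[0]-pos)*3,(Rm[0].inv()*T).as_rotvec()]
    i=[0,1,3,4,5,6]
    r=least_squares(f,np.clip(np.asarray(q0)[i],lo[i]+.001,hi[i]-.001),bounds=(lo[i],hi[i]),xtol=1e-12,ftol=1e-12,gtol=1e-12)
    return np.insert(r.x,2,q3) if r.cost<1e-8 else None
E
python3 - <<'E'
from plan import *
from rig import ctrl
q=ctrl.read_joint_positions(); print([x.round(3) for x in joints(q)])
Q=np.concatenate([cloud(np.load(n+"0.npz")).reshape(-1,3) for n in("top","scene")])
S,E,W,T=joints(q)
Q=Q[(Q[:,2]>.1)&(Q[:,2]<1.2)]
for a,b,nm in((S,E,"up"),(E,W,"fore"),(W,T,"tool")):
    d,t=segd(Q,a,b)
    for i in range(8):
        m=(t>i/8)&(t<(i+1)/8)&(d<.2); print(nm,i,m.sum(),(np.percentile(d[m],[5,50,90,98]).round(3) if m.sum()>5 else ''))
E
```

```text
[array([ 0.005, -0.001,  0.313]), array([0.09 , 0.327, 0.709]), array([0.142, 0.557, 0.54 ]), array([0.142, 0.557, 0.231])]
up 0 4077 [0.072 0.084 0.107 0.118]
up 1 2916 [0.052 0.07  0.076 0.083]
up 2 2204 [0.054 0.067 0.073 0.075]
up 3 2221 [0.056 0.059 0.066 0.069]
up 4 2390 [0.054 0.056 0.058 0.06 ]
up 5 1587 [0.053 0.054 0.056 0.057]
up 6 67 [0.052 0.053 0.054 0.054]
up 7 0 
fore 0 1368 [0.139 0.171 0.194 0.199]
fore 1 217 [0.16  0.183 0.197 0.2  ]
fore 2 0 
fore 3 0 
fore 4 0 
fore 5 0 
fore 6 0 
fore 7 0 
tool 0 0 
tool 1 0 
tool 2 691 [0.045 0.047 0.048 0.048]
tool 3 808 [0.036 0.037 0.046 0.048]
tool 4 1646 [0.036 0.037 0.059 0.066]
tool 5 1593 [0.019 0.05  0.07  0.072]
tool 6 881 [0.036 0.055 0.072 0.075]
tool 7 406 [0.043 0.044 0.054 0.057]
```

```bash
cat >> plan.py <<'E'
_C=np.concatenate([cloud(np.load(n+"0.npz")).reshape(-1,3) for n in("top","scene")])
OB=_C[(_C[:,0]>.17)&(_C[:,0]<.42)&(_C[:,1]>-.3)&(_C[:,1]<.13)&(_C[:,2]>.02)&(_C[:,2]<.46)][::3]
OB2=_C[(_C[:,0]>.6)&(_C[:,0]<.9)&(_C[:,1]>-.3)&(_C[:,1]<.5)&(_C[:,2]>.1)&(_C[:,2]<.46)][::3]
def clr(q,ob=None):
    ob=OB if ob is None else ob
    S,E,W,T=joints(q); return [segd(ob,a,b)[0].min() for a,b in((S,E),(E,W),(W,T))]
E
python3 - <<'E'
from plan import *
from rig import ctrl
q0=np.array(ctrl.read_joint_positions())
pick=[.5615,.0605,.055]; hi_=[.5615,.0605,.19]; pl=[.5445,.1945,.09]
for q3 in np.arange(0,1.5,.2):
  for a in (-90,-60,-30,0,30,60,90):
    out=[]
    for p in (pick,hi_,pl):
        q=ik(p,np.radians(a),q3,[-.4,1,0,1.6,-.3,.6,0])
        out.append(None if q is None else (np.round(clr(q),3).tolist(),np.round(q,2).tolist()))
    if out[0]and out[2]: print(round(q3,1),a,[o and o[0] for o in out],out[0][1])
E
```

```text
0.0 -90 [[0.069, 0.17, 0.161], [0.12, 0.212, 0.201], [0.077, 0.193, 0.188]] [-0.16, 0.95, 0.0, 1.69, -0.0, 0.51, -1.73]
0.0 -60 [[0.069, 0.17, 0.161], [0.12, 0.212, 0.201], [0.077, 0.193, 0.188]] [-0.16, 0.95, 0.0, 1.69, -0.0, 0.51, -1.21]
0.0 -30 [[0.069, 0.17, 0.161], [0.12, 0.212, 0.201], [0.077, 0.193, 0.188]] [-0.16, 0.95, 0.0, 1.69, -0.0, 0.51, -0.69]
0.0 0 [[0.069, 0.17, 0.161], [0.12, 0.212, 0.201], [0.077, 0.193, 0.188]] [-0.16, 0.95, 0.0, 1.69, -0.0, 0.51, -0.16]
0.0 30 [[0.069, 0.17, 0.161], [0.12, 0.212, 0.201], [0.077, 0.193, 0.188]] [-0.16, 0.95, 0.0, 1.69, -0.0, 0.51, 0.36]
0.0 60 [[0.069, 0.17, 0.161], [0.12, 0.212, 0.201], [0.077, 0.193, 0.188]] [-0.16, 0.95, 0.0, 1.69, -0.0, 0.51, 0.88]
0.0 90 [[0.069, 0.17, 0.161], [0.12, 0.212, 0.201], [0.077, 0.193, 0.188]] [-0.16, 0.95, 0.0, 1.69, -0.0, 0.51, 1.41]
0.2 -90 [[0.061, 0.168, 0.161], [0.115, 0.211, 0.201], [0.084, 0.199, 0.188]] [-0.27, 0.96, 0.2, 1.69, -0.33, 0.52, -1.43]
0.2 -60 [[0.061, 0.168, 0.161], [0.115, 0.211, 0.201], [0.084, 0.199, 0.188]] [-0.27, 0.96, 0.2, 1.69, -0.33, 0.52, -0.91]
0.2 -30 [[0.061, 0.168
[... 4896 characters left out ...]
, 0.19, 0.161], [0.089, 0.199, 0.201], [0.142, 0.233, 0.188]] [-0.66, 1.41, 1.4, 1.7, -1.43, 1.38, -0.03]
1.4 -30 [[0.096, 0.19, 0.161], [0.089, 0.199, 0.201], [0.142, 0.233, 0.188]] [-0.66, 1.41, 1.4, 1.7, -1.43, 1.38, 0.49]
1.4 0 [[0.096, 0.19, 0.161], [0.089, 0.199, 0.201], [0.142, 0.233, 0.188]] [-0.66, 1.41, 1.4, 1.7, -1.43, 1.38, 1.01]
1.4 30 [[0.096, 0.19, 0.161], [0.089, 0.199, 0.201], [0.142, 0.233, 0.188]] [-0.66, 1.41, 1.4, 1.7, -1.43, 1.38, 1.54]
1.4 60 [[0.096, 0.19, 0.161], [0.089, 0.199, 0.201], [0.142, 0.233, 0.188]] [-0.66, 1.41, 1.4, 1.7, -1.43, 1.38, 2.06]
1.4 90 [[0.096, 0.19, 0.161], [0.089, 0.199, 0.201], [0.142, 0.233, 0.188]] [-0.66, 1.41, 1.4, 1.7, -1.43, 1.38, 2.59]
```

```bash
cat >> plan.py <<'E'
def upclr(q,ob=None):
    ob=OB if ob is None else ob
    S,E,W,T=joints(q); d,t=segd(ob,S,E)
    r=np.interp(t,[.06,.19,.31,.44,.56,.69,.85,1],[.118,.083,.075,.069,.062,.059,.065,.08])
    i=(d-r).argmin(); return round((d-r)[i],3),round(t[i],2),ob[i].round(2).tolist()
E
python3 - <<'E'
from plan import *
for q3 in np.arange(-1.4,1.5,.2):
    for p in ([.5615,.0605,.051],[.5615,.0605,.15],[.5445,.1945,.09]):
        q=ik(p,np.radians(-60 if q3>-.1 else 60),q3,[-.4+q3*-.3,1,q3,1.6,-q3,.6,0])
        print(round(q3,1),p[2],None if q is None else (upclr(q),np.round(q,2).tolist(),joints(q)[1].round(2)))
E
```

```text
-1.4 0.051 ((np.float64(-0.032), np.float64(0.51), [0.25, -0.1, 0.34]), [0.39, 1.33, -1.4, 1.67, 1.35, 1.38, -0.19], array([ 0.47, -0.21,  0.42]))
-1.4 0.15 ((np.float64(-0.001), np.float64(0.44), [0.23, -0.05, 0.36]), [0.39, 1.15, -1.4, 1.61, 1.15, 1.4, -0.09], array([ 0.44, -0.2 ,  0.52]))
-1.4 0.09 ((np.float64(-0.056), np.float64(0.46), [0.23, -0.04, 0.37]), [0.15, 1.27, -1.4, 1.6, 1.27, 1.4, -0.35], array([ 0.49, -0.08,  0.46]))
-1.2 0.051 ((np.float64(-0.02), np.float64(0.46), [0.23, -0.06, 0.36]), [0.35, 1.23, -1.2, 1.67, 1.24, 1.19, -0.14], array([ 0.46, -0.18,  0.48]))
-1.2 0.15 ((np.float64(0.011), np.float64(0.44), [0.23, -0.04, 0.37]), [0.36, 1.05, -1.2, 1.61, 1.03, 1.23, -0.01], array([ 0.42, -0.17,  0.56]))
-1.2 0.09 ((np.float64(-0.038), np.float64(0.46), [0.23, -0.02, 0.38]), [0.11, 1.17, -1.2, 1.6, 1.15, 1.22, -0.29], array([ 0.48, -0.07,  0.51]))
-1.0 0.051 ((np.float64(-0.012), np.float64(0.45), [0.23, -0.05, 0.36]), [0.29, 1.14, -1.0, 1.67, 1.12, 1.01, -0.07], array([ 0.45, -0.15,  0.52]))
-1.0 0.15 ((np.float64(0.021), np.float64(0.43), [0.23, -0.03, 0.37]), [0.3
[... 4630 characters left out ...]
 0.15 ((np.float64(0.019), np.float64(0.49), [0.25, 0.07, 0.41]), [-0.64, 1.11, 1.2, 1.64, -1.11, 1.21, -0.22], array([0.38, 0.27, 0.55]))
1.2 0.09 ((np.float64(0.065), np.float64(0.46), [0.25, 0.07, 0.41]), [-0.86, 1.23, 1.2, 1.64, -1.23, 1.2, -0.4], array([0.33, 0.36, 0.49]))
1.4 0.051 ((np.float64(0.031), np.float64(0.5), [0.25, 0.08, 0.4]), [-0.66, 1.42, 1.4, 1.7, -1.44, 1.38, -0.03], array([0.41, 0.31, 0.4 ]))
1.4 0.15 ((np.float64(0.021), np.float64(0.51), [0.25, 0.08, 0.4]), [-0.66, 1.22, 1.4, 1.64, -1.23, 1.39, -0.13], array([0.39, 0.29, 0.5 ]))
1.4 0.09 ((np.float64(0.074), np.float64(0.45), [0.25, 0.08, 0.4]), [-0.89, 1.34, 1.4, 1.64, -1.35, 1.39, -0.34], array([0.33, 0.38, 0.44]))
```

```bash
cat >> plan.py <<'E'
YAW=np.radians(-60); Q3=1.3
SEED=[-.65,1.2,Q3,1.65,-1.2,1.2,-.15]
def goal(p,q0=SEED): return ik(p,YAW,Q3,q0)
def check(qa,qb,n=25):
    o=[]
    for s in np.linspace(0,1,n):
        q=qa+(qb-qa)*s; p=joints(q); c=clr(q); c2=clr(q,OB2); o.append([upclr(q)[0],min(c[1:]),min(c2),p[3][2],p[1][2]])
    return np.min(o,0).round(3)
E
python3 - <<'E'
from plan import *
from rig import ctrl
q0=np.array(ctrl.read_joint_positions()); A=goal([.5615,.0605,.2]);B=goal([.5615,.0605,.051],A);C=goal([.5445,.1945,.2],A);D=goal([.5445,.1945,.088],C);M=goal([.5615,.0605,.12],A)
print(A.round(2),B.round(2),C.round(2),D.round(2))
for a,b in((q0,A),(A,B),(A,C),(M,C),(C,D)): print(check(a,b))
for s in np.linspace(0,1,6): print(joints(q0+(A-q0)*s)[3].round(3))
E
```

```text
[-0.66  1.07  1.3   1.58 -1.06  1.33 -0.25] [-0.65  1.36  1.3   1.7  -1.39  1.28 -0.05] [-0.88  1.09  1.3   1.53 -1.07  1.35 -0.52] [-0.88  1.29  1.3   1.64 -1.3   1.29 -0.36]
[0.026 0.168 0.152 0.174 0.57 ]
[0.018 0.16  0.149 0.051 0.433]
[0.026 0.203 0.152 0.2   0.564]
[0.018 0.173 0.152 0.12  0.501]
[0.067 0.188 0.18  0.088 0.467]
[0.142 0.557 0.231]
[0.268 0.469 0.197]
[0.363 0.372 0.179]
[0.44  0.273 0.174]
[0.505 0.171 0.18 ]
[0.561 0.06  0.2  ]
```

Run:
```python
from plan import *
from rig import ctrl,optics
A=goal([.5615,.0605,.2]); ctrl.set_joints(A); print(ctrl.read_clock(),ctrl.read_tool_pos(),ctrl.read_ft_force())
q=A
for z in (.15,.12):
    q=goal([.5615,.0605,z],q); ctrl.set_joints(q)
print(ctrl.read_clock(),ctrl.read_tool_pos(),ctrl.read_ft_force())
for n in("scene","top"):
    s=optics.snapshot(n); np.savez(f"{n}1.npz",**s); cv2.imwrite(f"pics/{n}1.png",s["pixels"][:,:,::-1])
```

```text
2.4167 [0.56139396 0.0611984  0.19990383] [-0.53317814  0.16767685 -0.08727956]
2.9833 [0.56147568 0.06041624 0.12107642] [ 0.36171514  0.65127841 -0.11599698]
```

View pics/scene1.png

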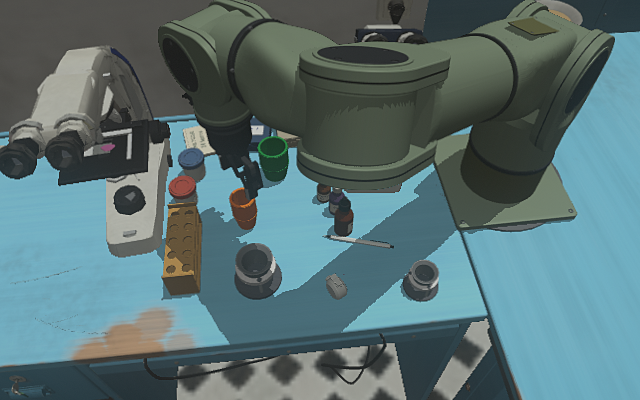

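View pics/top1.png

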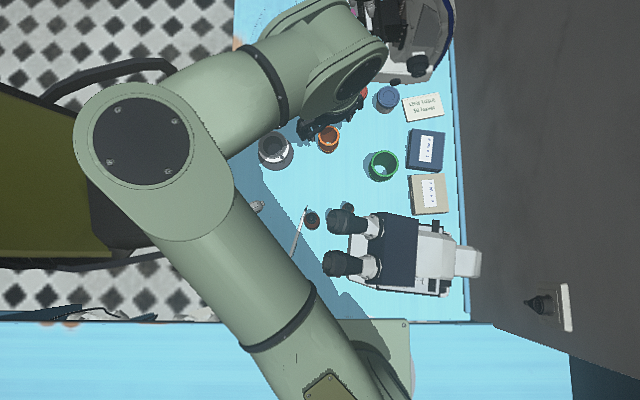

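Scene view: the fingers hang just above the orange rim at (248,185). Top view: fingers straddle the sleeve at (325,130), and the elbow is clear of the microscope. Next: descend and grip.

Run:
```python
from plan import *
from rig import ctrl,optics
q=np.array(ctrl.read_joint_positions())
for z in (.095,.072,.051):
    q=goal([.5615,.0605,z],q); ctrl.set_joints(q); print(z,ctrl.read_tool_pos().round(4),ctrl.read_ft_force().round(2))
ctrl.hold(.2); print(ctrl.read_tool_pos().round(4),ctrl.read_clock())
ctrl.gripper_to(0.0,25); print(ctrl.read_clock(),ctrl.read_opening(),ctrl.read_ft_force().round(2))
ctrl.hold(.2); np.save("qgrip.npy",q)
for z in (.075,.12):
    q=goal([.5615,.0605,z],q); ctrl.set_joints(q)
ctrl.hold(.3); print(ctrl.read_clock(),ctrl.read_tool_pos().round(4),ctrl.read_opening(),ctrl.read_ft_force().round(2))
for n in("scene","top"):
    s=optics.snapshot(n); np.savez(f"{n}2.npz",**s); cv2.imwrite(f"pics/{n}2.png",s["pixels"][:,:,::-1])
a=cv2.resize(cv2.imread("pics/scene2.png")[110:310,160:330],None,fx=3,fy=3);cv2.imwrite("pics/scene2z.png",a)
```

```text
0.095 [0.5614 0.0604 0.0956] [-0.4  -0.63 -0.  ]
0.072 [0.5614 0.0603 0.0727] [1.21 0.46 1.19]
0.051 [0.5614 0.0603 0.0518] [ 0.34 -0.01  1.1 ]
[0.5618 0.0605 0.0522] 4.0333
4.45 0.5800669276582503 [-0.34  1.23  5.39]
5.5 [0.5612 0.0605 0.1192] 0.5830926685427775 [-0.08  0.59 -1.27]
```

View pics/scene2z.png

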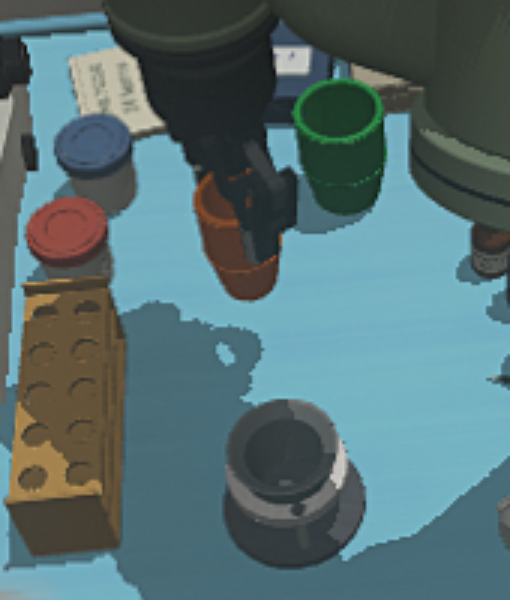

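View pics/top2.png

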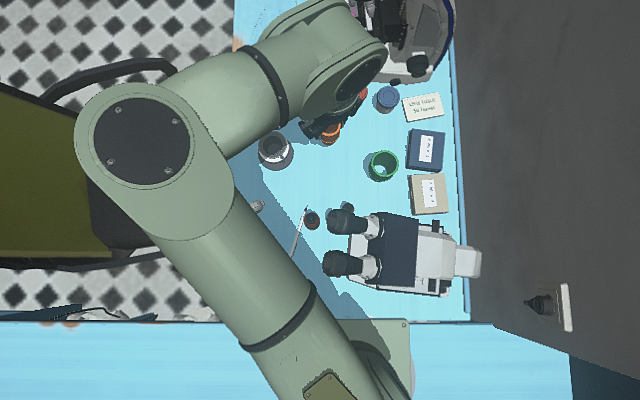

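```bash
cat > sl.py <<'E'
from plan import *
def orange_pts(s,box):
    hsv=cv2.cvtColor(s["pixels"],cv2.COLOR_RGB2HSV); m=((hsv[...,0]<16)&(hsv[...,1]>130)&(hsv[...,2]>40))
    a,b,c,d=box; k=np.zeros_like(m);k[b:d,a:c]=1; m&=k&(s["z_map"]>0)
    m=cv2.morphologyEx(m.astype(np.uint8),cv2.MORPH_OPEN,np.ones((2,2)))>0
    return cloud(s)[m],m
def fit_sleeve(P,x0):
    # outer surface fit: foot (x,y,z), tilt (tx,ty)
    def res(x):
        ax=np.array([x[3],x[4],1]);ax/=np.linalg.norm(ax)
        v=P-x[:3];h=v@ax;r=np.linalg.norm(v-h[:,None]*ax,axis=1)
        return (r-np.interp(h,[0,.04],[.018,.025]))
    r=least_squares(res,x0,loss='soft_l1',f_scale=.001); return r.x,res(r.x)
E
python3 - <<'E'
from sl import *
for n,i,box in(("scene",0,(225,180,262,235)),("scene",2,(218,160,262,215)),("top",0,(312,120,345,158)),("top",2,(312,120,345,158))):
    s=np.load(f"{n}{i}.npz"); P,m=orange_pts(s,box)
    x0=[.561,.0605,.0 if i==0 else .067,0,0]
    ax=np.array([0,0,1.]); v=P-x0[:3]; r=np.hypot(v[:,0],v[:,1])
    k=(abs(r-np.interp(v[:,2],[0,.04],[.018,.025]))<.006)&(v[:,2]<.084)&(v[:,2]>-.005)
    cam=-s["extrinsics"][:3,:3].T@s["extrinsics"][:3,3]
    k&=(v[:,:2]@(cam[:2]-x0[:2]))>0
    x,e=fit_sleeve(P[k],x0); print(n,i,len(P),k.sum(),x.round(4),np.abs(e).mean().round(5),P[:,2].min().round(4),np.percentile(P[:,2],[1,99]).round(4))
    # slice centres
    for h in np.arange(.0,.088,.012):
        q=P[k][(v[k][:,2]>h)&(v[k][:,2]<h+.012)]
        if len(q)>8:
            R0=np.interp(h+.006,[0,.04],[.018,.025])
            c=least_squares(lambda c:np.hypot(*(q[:,:2]-c).T)-R0,x0[:2],loss='soft_l1',f_scale=.001).x; print('   ',h.round(3),len(q),c.round(4))
E
```

```text
scene 0 150 11 [ 0.5648  0.0273  0.008  -0.0363  0.3955] 0.00032 0.0015 [0.002  0.0922]
    0.072 11 [0.5627 0.0585]
scene 2 71 4 [ 0.5631  0.0597  0.056   0.0227 -0.0231] 0.0 0.0006 [0.0017 0.3948]
top 0 48 2 [ 5.663e-01  5.720e-02 -0.000e+00  4.000e-04 -3.000e-04] 0.0 -0.0004 [-0.0003  0.0901]
top 2 48 9 [ 0.5733  0.052   0.0772 -0.1739  0.1382] 0.00014 -0.0009 [-0.0009  0.1562]
    0.072 9 [0.5609 0.0618]
```

```bash
sed -i 's/    hsv=.*/    c=s["pixels"].astype(int); m=(c[...,0]>1.5*c[...,2])\&(c[...,0]>1.25*c[...,1])\&(c[...,0]>35)/; /MORPH_OPEN/d' sl.py
cat > chk.py <<'E'
import sys
from sl import *
def run(n,i,box,x0):
    s=np.load(f"{n}{i}.npz"); P,m=orange_pts(s,box); v=P-x0[:3]; r=np.hypot(v[:,0],v[:,1])
    k=(abs(r-np.interp(v[:,2],[0,.04],[.018,.025]))<.007)&(v[:,2]<.084)&(v[:,2]>-.008)
    cam=-s["extrinsics"][:3,:3].T@s["extrinsics"][:3,3]
    k&=(v[:,:2]@(cam[:2]-x0[:2]))>0
    x,e=fit_sleeve(P[k],x0); print(n,i,len(P),k.sum(),x.round(4),np.abs(e).mean().round(5),np.percentile(P[k][:,2],[0,1,99]).round(4))
    for h in np.arange(.0,.088,.012):
        q=P[k][(v[k][:,2]>h)&(v[k][:,2]<h+.012)]
        if len(q)>8:
            R0=np.interp(h+.006,[0,.04],[.018,.025])
            c=least_squares(lambda c:np.hypot(*(q[:,:2]-c).T)-R0,x0[:2],loss='soft_l1',f_scale=.001).x; print('   ',h.round(3),len(q),c.round(4))
    return m
if __name__=="__main__":
    run("scene",0,(225,180,262,235),[.561,.0605,0,0,0])
    run("scene",2,(218,160,262,215),[.561,.0605,.067,0,0])
    run("top",0,(312,120,345,158),[.561,.0605,0,0,0])
    run("top",2,(312,120,345,158),[.561,.0605,.067,0,0])
E
python3 chk.py
```

```text
scene 0 570 213 [ 0.5628  0.0596  0.0031 -0.0024 -0.0058] 0.00065 [0.0032 0.0052 0.0835]
    0.0 16 [0.5635 0.0594]
    0.036 38 [0.5627 0.0594]
    0.048 35 [0.5628 0.0589]
    0.06 58 [0.5626 0.0588]
    0.072 52 [0.5625 0.0596]
scene 2 503 327 [ 0.5626  0.0594  0.0714 -0.0192  0.0122] 0.0006 [0.0697 0.072  0.1501]
    0.0 26 [0.5635 0.0591]
    0.012 36 [0.5621 0.0587]
    0.024 57 [0.5621 0.0588]
    0.036 57 [0.5622 0.0595]
    0.048 52 [0.5612 0.0601]
    0.06 50 [0.5615 0.0601]
    0.072 49 [0.5616 0.0601]
top 0 137 13 [ 0.5566  0.0632  0.0073  0.1113 -0.0636] 0.00026 [0.0326 0.0333 0.083 ]
    0.036 9 [0.5617 0.0606]
top 2 93 19 [0.5609 0.0605 0.067  0.0008 0.0168] 0.00021 [0.1074 0.1075 0.1386]
    0.036 15 [0.5609 0.0612]
```

```bash
cat >> plan.py <<'E'
def ft(ctrl,n=8):
    o=[]
    for _ in range(n): ctrl.hold(.02); o.append(ctrl.read_ft_force())
    return np.mean(o,0),np.std(o,0)
E
python3 - <<'E'
from sl import *
from rig import ctrl,optics
q=np.array(ctrl.read_joint_positions())
q=goal([.5615,.0605,.165],q); ctrl.set_joints(q)
for t in (.5,1):
    q=goal([.5612+t*-.0173,.0605+t*.134,.165],q); ctrl.set_joints(q)
print(ctrl.read_clock())
for z in (.14,.12):
    q=goal([.5439,.1945,z],q); ctrl.set_joints(q)
ctrl.hold(.3); f=ft(ctrl,15); print(f, ctrl.read_tool_pos().round(4),ctrl.read_clock()); np.save("f0.npy",f[0])
for n in("scene","top"):
    s=optics.snapshot(n); np.savez(f"{n}3.npz",**s); cv2.imwrite(f"pics/{n}3.png",s["pixels"][:,:,::-1])
a=cv2.resize(cv2.imread("pics/scene3.png")[110:310,160:330],None,fx=3,fy=3);cv2.imwrite("pics/scene3z.png",a)
a=cv2.resize(cv2.imread("pics/top3.png")[90:210,220:370],None,fx=4,fy=4);cv2.imwrite("pics/top3z.png",a)
E
```

```text
6.65
(array([-0.29591931,  0.02285606, -0.76165604]), array([0.31713206, 0.41082249, 0.57633647])) [0.5439 0.1945 0.1201] 7.7
```

View pics/scene3z.png

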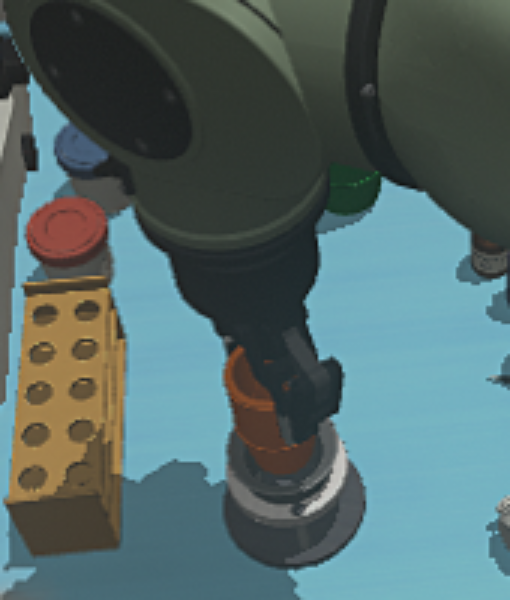

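View pics/top3z.png

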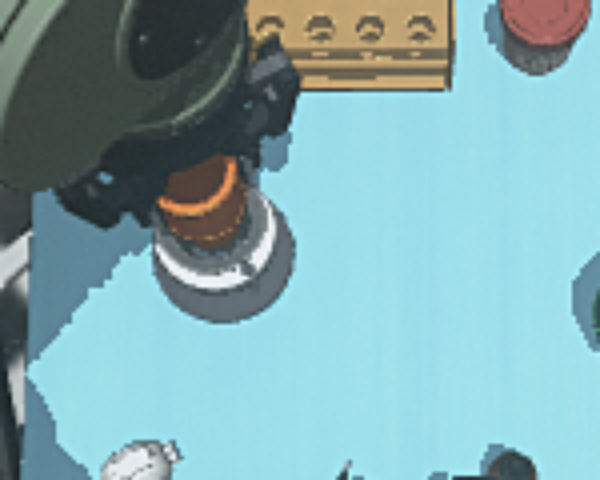

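The scene view shows the sleeve's foot entering the collar mouth, centred around (255,260). The top view agrees. I'll lower it with force feedback and centring.

```bash
cat > low.py <<'E'
import sys
from plan import *
from rig import ctrl,optics
def lower(x,y,z,zmin,dz,nmax=30):
    f0=np.load("f0.npy"); q=np.array(ctrl.read_joint_positions())
    for i in range(nmax):
        q=goal([x,y,z],q); ctrl.set_joints(q); f=ft(ctrl,6)[0]-f0
        print(round(ctrl.read_clock(),2),np.round([x,y,z],4),ctrl.read_tool_pos().round(4),f.round(2))
        l=np.hypot(f[0],f[1])
        if f[2]>2.0: print("contact"); break
        if l>.8: x+=f[0]/l*min(.0004,.0003*l); y+=f[1]/l*min(.0004,.0003*l)
        if l<1.6:
            if z<=zmin: print("zmin"); break
            z-=dz
    np.save("xyz.npy",[x,y,z])
E
python3 - <<'E'
from low import *
lower(.5439,.1945,.110,.096,.003,8)
E
python3 - <<'E'
from low import *
x,y,z=np.load("xyz.npy"); lower(x,y,.0945,.084,.001,16)
E
```

```text
8.15 [0.5439 0.1945 0.11  ] [0.5439 0.1944 0.1101] [-0.14  0.17  0.22]
8.5 [0.5439 0.1945 0.107 ] [0.5439 0.1945 0.1071] [-0.06  0.1  -0.06]
8.85 [0.5439 0.1945 0.104 ] [0.5439 0.1945 0.104 ] [0.22 0.12 0.18]
9.2 [0.5439 0.1945 0.101 ] [0.5439 0.1945 0.101 ] [ 0.38 -0.2  -0.15]
9.55 [0.5439 0.1945 0.098 ] [0.5439 0.1945 0.098 ] [ 0.17 -0.12 -0.01]
9.9 [0.5439 0.1945 0.095 ] [0.5439 0.1945 0.095 ] [ 0.61 -0.35  0.04]
zmin
10.25 [0.5439 0.1945 0.0945] [0.5439 0.1945 0.0945] [ 0.12 -0.03 -0.02]
10.6 [0.5439 0.1945 0.0935] [0.5439 0.1945 0.0935] [ 0.23  0.04 -0.03]
10.95 [0.5439 0.1945 0.0925] [0.5439 0.1945 0.0925] [ 0.3   0.29 -0.43]
11.3 [0.5439 0.1945 0.0915] [0.5439 0.1945 0.0915] [ 0.19 -0.16 -0.02]
11.65 [0.5439 0.1945 0.0905] [0.5439 0.1945 0.0905] [ 0.19 -0.   -0.19]
12.0 [0.5439 0.1945 0.0895] [0.5439 0.1945 0.0895] [ 0.51 -0.   -0.39]
12.35 [0.5439 0.1945 0.0885] [0.5439 0.1945 0.0885] [ 0.71  0.05 -0.42]
12.7 [0.5439 0.1945 0.0875] [0.5439 0.1945 0.0875] [0.84 0.55 2.39]
contact
```

Run:
```python
from low import *
ctrl.gripper_to(.75); f,_=ft(ctrl,8); print(ctrl.read_clock(),f.round(2),ctrl.read_opening(),ctrl.read_tool_pos().round(4))
ctrl.gripper_to(1.0); f,_=ft(ctrl,8); print(f.round(2),ctrl.read_opening())
q=np.array(ctrl.read_joint_positions()); x,y,_=ctrl.read_tool_pos()
for z in (.11,.14,.2):
    q=goal([x,y,z],q); ctrl.set_joints(q)
f,_=ft(ctrl); print(ctrl.read_clock(),f.round(2))
# move back to the side clear of the cameras
b=goal([.45,.33,.25],q); print(None if b is None else check(q,b))
if b is not None: ctrl.set_joints(b)
for n in("scene","top"):
    s=optics.snapshot(n); np.savez(f"{n}4.npz",**s); cv2.imwrite(f"pics/{n}4.png",s["pixels"][:,:,::-1])
print(ctrl.read_clock())
```

```text
13.125 [ 0.05 -0.04  0.22] 0.7505307304011564 [0.5439 0.1945 0.0875]
[-0.11 -0.45  0.1 ] 1.0003076017866175
14.5917 [ 0.    0.43 -0.29]
[0.069 0.218 0.183 0.2   0.564]
15.4167
```

View pics/scene4.png

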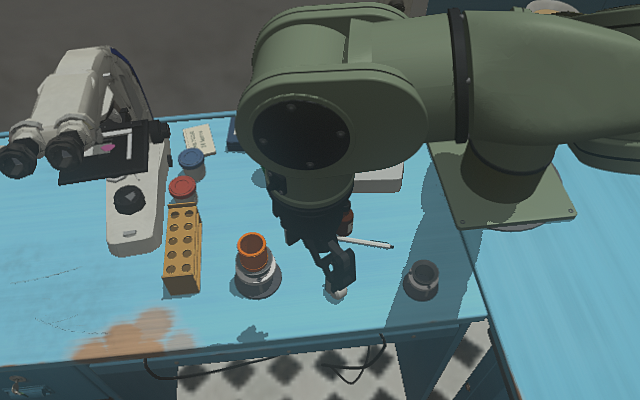

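View pics/top4.png

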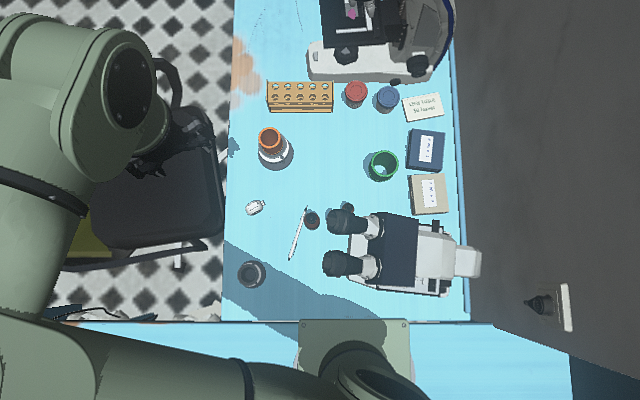

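Both views show the sleeve standing in the collar (scene (252,250), top (271,140)), with green untouched. I'll check rim heights and tilt against the before images.

Run:
```python
from sl import *
for n,bo,bc,b0 in(("scene",(232,228,272,276),(230,228,285,300),(225,180,262,235)),("top",(254,122,292,160),(254,122,296,172),(312,120,345,158))):
    s=np.load(n+"4.npz");P,m=orange_pts(s,bo)
    s0=np.load(n+"0.npz");P0,_=orange_pts(s0,b0)
    for t,Q in(("before",P0),("after",P)):
        z=np.percentile(Q[:,2],97); k=abs(Q[:,2]-z)<.006; T=Q[k]
        A=np.c_[T[:,:2]-T[:,:2].mean(0),np.ones(len(T))]; c=np.linalg.lstsq(A,T[:,2],rcond=None)[0]
        print(n,t,"rim z",np.median(T[:,2]).round(4),"slope",c[:2].round(3),"centre",((T.min(0)+T.max(0))/2).round(4)[:2],circ(T[:,:2])[1].round(4),len(T))
    # collar rim height before/after: outer annulus
    for t,ss in(("b",s0),("a",s)):
        C=cloud(ss)[bc[1]:bc[3],bc[0]:bc[2]].reshape(-1,3); r=np.hypot(C[:,0]-.5442,C[:,1]-.1948)
        k=(r>.031)&(r<.0345)&(abs(C[:,2]-.072)<.015); print("  collar rim",t,k.sum(),np.median(C[k,2]).round(4),np.percentile(C[k,2],[75,90]).round(4))
```

```text
scene before rim z 0.0889 slope [ 0.002 -0.007] centre [0.5623 0.06  ] 0.0224 174
scene after rim z 0.1253 slope [ 0.009 -0.015] centre [0.5438 0.1949] 0.0225 235
  collar rim b 169 0.0752 [0.076 0.077]
  collar rim a 106 0.0754 [0.0765 0.0771]
top before rim z 0.087 slope [-0.007 -0.01 ] centre [0.5608 0.0614] 0.0223 114
top after rim z 0.1227 slope [ 0.002 -0.004] centre [0.5431 0.1958] 0.0226 135
  collar rim b 106 0.0727 [0.0735 0.0743]
  collar rim a 70 0.0728 [0.0735 0.0746]
```

```bash
python3 -c "
from rig import ctrl
ctrl.hold(.3);print(ctrl.read_clock(),ctrl.read_ft_force().round(2));print(ctrl.close_job())"
```

```text
15.7167 [-0.11  0.16  0.6 ]
the job is handed in; nothing more can be done
None
```

The orange sleeve is standing upright and loose in the larger grey collar, and I handed the job in at 15.7 s of the 42 s limit. I gripped it on its straight part, with the fingertips about 52 mm above the foot. I lowered it in 1 mm steps until it touched at about 2.4 N, then opened the gripper and backed away.

The last checks, compared with the pictures from before the move:
- **Depth:** the sleeve's rim rose 36.4 mm in one camera and 35.7 mm in the other; 35 mm was expected. The difference is within the camera error. The arm's height at contact puts the foot about 39 mm below the collar rim.
- **Tilt:** about 1° or less.
- **Collar:** its rim height is unchanged to within 0.2 mm, so it was not pushed down.
- **Green sleeve:** it appears untouched in the top view; I did not re-measure it.
- **Robot:** it was clear of everything at hand-in.

Nothing failed; the two cameras differ by about 1–2.5 mm in absolute position, roughly their stated calibration.

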